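# Clamp a sensor barrel in the V-block soldering fixture

### The job

Take the big barrel, the one that is both long and thick, out of its cradle and lay it gently in the two V-blocks of the holding fixture, centred lengthwise, either way round, and let go; do not drop it in. Then swing the fixture's clamp strap over the barrel until it is fully home against its stop pin, so that the barrel is held for soldering.

Things in the scene. Friction and masses are not known exactly. Their poses are not given: they have to be found in the camera images.
- barrel_center (a point): Centre of the big barrel: aluminium, 30 mm thick, 160 mm long with black end caps 10 mm long and 24 mm thick, about 0.2 kg. Its x runs along it. It lies in a black cradle: rests 28 mm tall, 60 mm clear between them for fingers, base plate 4 mm; barrel axis 36 mm above the table. Two others lie alike 115 mm apart: as thick but 96 mm long; as long but 16 mm thick. Their order varies.
- fixture_seat (a point): Centre of the big barrel when seated, 56 mm above the table, midway between two aluminium V-blocks on a bolted steel plate 170 (x) x 150 (y) x 12 mm. x runs along the V, z up. Blocks: 20 mm thick at x = -50 and 50 mm, 66 mm wide, tops level with this point; 90 degree V, mouth 42 mm wide; 80 mm clear between them for fingers. Stop pin 8 mm thick at x = -36, y = -47 mm, top 90 mm above the table.
- strap_pivot (a point): On the strap's upright pivot axis, 78 mm above the table (mid strap), x = -50, y = +55 mm from the seat in the fixture's axes. Post 18 mm thick, nut on top up to 91 mm above the table. The strap is a level steel bar 20 mm wide, 8 mm thick, underside 74.5 and top 82.5 mm above the table; it passes about 3 mm above a seated barrel.
- strap (a joint): Angle of the clamp strap about its pivot, rad. 0: fully home, pointing to the fixture's -y across the V, over the block at x = -50 mm, on its stop pin (a hard stop). It grows as it opens, clockwise seen from above; at 1.57 it points to the fixture's -x, clear of the V. Starts at 1.25 to 1.75, limit 1.9. It turns level, stays where left, and needs about 0.5 N at the knob.
- strap_knob (a point): Middle of the upright black round knob at the strap's free end: 18 mm thick, 43.5 mm tall (82.5 to 126 mm above the table, this point at 106 mm), 115 mm from the pivot axis. Its axes turn with the strap; its -y points away from the pivot.
Mind the look-alikes: they are no part of the job. What is shaped like the part that bears fixture_seat but purple is not meant. Leave any orange look-alike of the part that bears barrel_center alone.

How it is judged:
By the outcome, as a careful person would: the job done as asked, in the order asked, and still so for the second after the job is handed in, with the robot touching nothing.
It also fails if it takes over 53 s, if anything falls off the work surface, if the arm or the gripper's body presses on something with over 40 N, if the wrist force passes 120 N, or if a joint passes its speed limit or range.

### The arm

A 6-joint arm with a two-finger parallel gripper is mounted at the origin on the work surface. World frame = base frame: x ahead of the robot, y to its left, z up, the work surface at z = 0. Lengths are in m, angles in rad, forces in N, time in s.
With the tool pointing down it reaches from about 0.35 to 1 m from the base axis. Payload 7.1 kg.
Tool frame: the origin (TCP) lies midway between the tips of the shut fingers; the grasp point (between the pads) lies 19 mm behind it; z points along the fingers, y is the line along which they close (so a half turn about z gives the same grasp; the last joint's range is limited). The gripper opens to 85 mm and grips with 20 to 120 N. Pads are 22 mm wide; open, the fingers measure 114 mm over their backs; the gripper's body (76 mm by 85 mm) begins 54 mm behind the grasp point. The pads swing forward as they close: fully open they stand 13 mm farther back than shut.
Start: joints at [1.275, 0.423, 1.63, -0, 1.089, -0.019], TCP at [0.171, 0.601, 0.231] pointing down, gripper open.
Joint ranges: [-3, 3], [-0.9, 2.11], [0.09, 2.58], [-1.31, 4.45], [0.11, 2.69], [-2.54, 2.54]. Speed limits (rad/s): [2.39, 2.39, 3.01, 3.14, 3.14, 3.14].

### API

Orientations are given as a unit quaternion [w, x, y, z].
In Python, from rig import robot gives the robot as it stands. The module is installed in compiled form; this text tells all that it offers.
- The arm moves only by the tool carry_out, never from a script. Its argument "series" is a list of rows, each an object with "fingers": the gripper command: -1 is shut, 1 is fully open, values between are in proportion; "travel": the shift along the tool's x, y, z normalised to -1 to 1, where 1 is 1 m, a list of three; "rotation": the turn, a rotation vector about the tool's x, y, z normalised to -1 to 1, where 1 is 8 degrees, a list of three. A call has 1 to 5 rows; each row shifts and turns the commanded pose from where the row before left it, along the tool's axes as they then stand; what a row does not reach is not made up. A row lasts 1/8 s, in which the tool goes at most 62.5 mm and 10.7 degrees, less where a joint would pass 70% of its speed; a pose out of reach is approached as far as the arm can. A call with a number of a shift or a turn outside -1 to 1 is refused whole. A call with a gripper value outside its range is refused whole. The fingers move at their own pace and stop on an object; the grip force is fixed at half the most. Time passes only in rows, so rows that do not move let the fingers close. It gives the time, the measured TCP pose, the force, the opening and the grip force at its end, in the units of the state.
- robot.get_obs(): the state, without advancing time (a new reading comes with each control period).
- robot.get_image(name): name is "side" or "top"; returns the picture (480x640x3 uint8, red, green, blue); there is no depth.
- robot.camera_info(name): a dict with "fx", "fy", "cx", "cy" (pixels), "k1" (the pictures are not rectified: a ray, as slopes to the right and down, at radius r is drawn at 1 + k1 r^2 times it, then the intrinsics apply), "eye" and "orientation" of the camera in the world. Camera axes: x right, y up, looking along -z (the intrinsics and any distortion apply to the point x, -y, -z); pixel columns grow to the right and rows downward; lengths in m; the calibration is good to about 2 mm. A picture is of the moment at which its call begins. camera_info takes no time and is no camera call.
- robot.finish_job(): hands the job in; it is judged then, once.
The state is a dict: "time": time; "joint_positions": joint angles; "dq": joint speeds; "effort": joint torques, N m; "ee_pos": TCP position; "tool_rot": TCP orientation; "wrist_force": force on the tool from outside, world axes, zero at the start; "torque": the same for the moment, N m; "grip_width": opening from 0.0 (shut) to 1.0 (fully open); "finger_force": force on a finger pad.
Only numpy, scipy, OpenCV 4.12 (cv2) and the standard library are available. Lean on these libraries where they do the work, as an engineer would, in place of code of your own. Each camera call takes 0.05 s, during which the arm holds its last target. There are 200 camera calls.

## Working session

There is one attempt and no reset: what is moved stays moved. The work goes in short steps, Python scripts to look and compute and a tool call to move; the robot and the scene stay as the last step left them, time stands still between calls to the robot, and variables do not carry over. Pictures are saved under pics/ and viewed, at most 10 in all, crops included, and the job is handed in when it is done.

Besides the shell and the picture viewer there is one more tool, called as name(argument=value, ...) on one line, values as JSON. carry_out: Moves the arm, as the interface text tells. Scaled input: -1 to 1 covers 1 m each way for a shift and 8 degrees each way for a turn. Its arguments: {"type":"object","properties":{"series":{"type":"array","items":{"type":"object","properties":{"fingers":{"type":"number"},"travel":{"type":"array","items":{"type":"number"}},"rotation":{"type":"array","items":{"type":"number"}}}}}},"required":["series"]}

```bash
mkdir -p pics; python3 - <<'E'
from rig import robot
import cv2
o=robot.get_obs(); print({k:o[k] for k in('time','ee_pos','tool_rot','grip_width','wrist_force')})
for n in('top','side'):
    print(n,robot.camera_info(n)); cv2.imwrite(f'pics/{n}0.png',robot.get_image(n)[:,:,::-1])
E
```

```text
{'time': 0.0, 'ee_pos': array([0.17060182, 0.60069022, 0.230533  ]), 'tool_rot': array([-1.23981665e-04,  1.37959740e-01,  9.90437543e-01, -7.53501452e-04]), 'grip_width': 1.0032298648290654, 'wrist_force': array([-0.56283652, -0.76793042,  0.57620844])}
top {'fx': 619.6515630778166, 'fy': 619.6515630778166, 'cx': 321.94890857364607, 'cy': 240.01919000518492, 'k1': -0.06297626056902232, 'eye': array([0.3881156 , 0.01408343, 1.40446858]), 'orientation': array([-0.70415949, -0.02038349,  0.03269754,  0.70899563])}
side {'fx': 466.43733381610997, 'fy': 466.43733381610997, 'cx': 323.1838318486029, 'cy': 241.10549851875686, 'k1': -0.02051243120922227, 'eye': array([0.39826931, 0.73541719, 0.93439233]), 'orientation': array([-0.07885948, -0.02387463,  0.35450335,  0.9314175 ])}
```

View pics/top0.png

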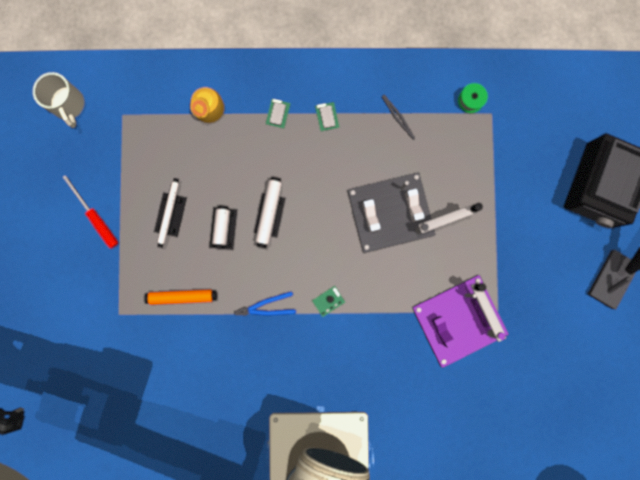

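View pics/side0.png

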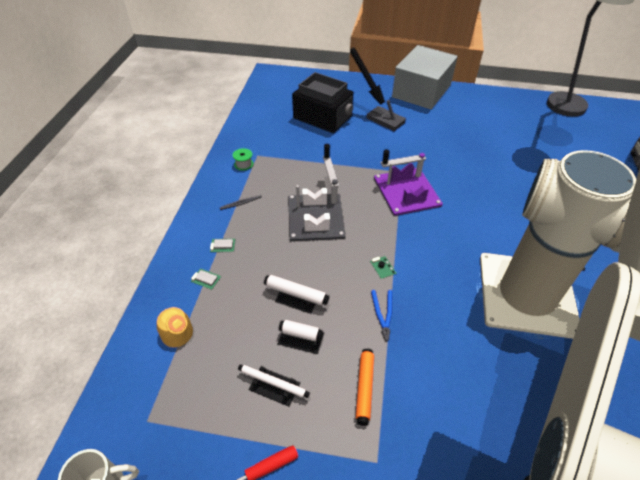

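The top view shows four candidates for the barrel: thin-long at (168,213), short-thick at (221,228), long-thick at (268,212) and orange at (181,296). I choose (268,212). For the fixture I choose the dark plate at (392,212), not the purple one at (460,320). Its strap knob is at (477,208). Next is a close crop to check.

```bash
python3 - <<'E'
import cv2,numpy as np
a=cv2.imread('pics/top0.png')
x=cv2.resize(a[160:280,245:295],None,fx=5,fy=5,interpolation=cv2.INTER_CUBIC)
y=cv2.resize(a[160:280,340:490],None,fx=3.5,fy=5,interpolation=cv2.INTER_CUBIC)
y=cv2.resize(a[160:270,340:490],None,fx=3.6,fy=3.6,interpolation=cv2.INTER_CUBIC)
c=np.zeros((600,800,3),np.uint8);c[:,:250]=x;c[:396,255:795]=y
cv2.imwrite('pics/crop1.png',c)
E
```

```text
(no output)
```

View pics/crop1.png

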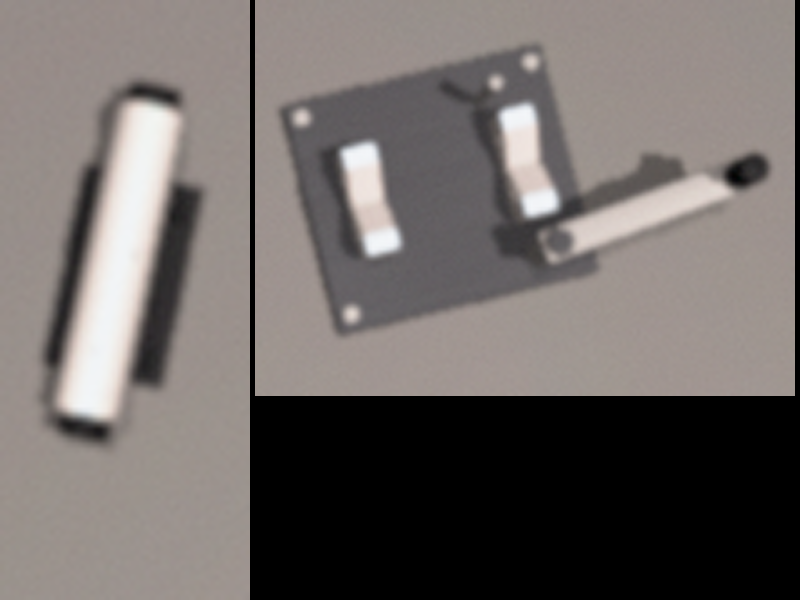

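The crop confirms the choice. The barrel runs from (156,84) to (80,441) with black caps at both ends. The fixture has silver blocks, a pin at (496,83), the pivot nut at (559,240) and the knob at about (748,170).

```bash
cat > h.py <<'E'
import numpy as np, cv2
from scipy.spatial.transform import Rotation as R
from rig import robot
def cam(n):
    i=robot.camera_info(n); q=i['orientation']; return i,R.from_quat([q[1],q[2],q[3],q[0]]).as_matrix()@np.diag([1,-1,-1])
def K(i): return np.array([[i['fx'],0,i['cx']],[0,i['fy'],i['cy']],[0,0,1]]),np.array([i['k1'],0,0,0,0])
def to_w(n,px,z):
    i,M=cam(n);k,d=K(i)
    s=cv2.undistortPoints(np.array(px,float).reshape(-1,1,2),k,d).reshape(-1,2)
    r=np.c_[s,np.ones(len(s))]@M.T; e=i['eye']
    return e+r*((z-e[2])/r[:,2])[:,None]
def proj(n,P):
    i,M=cam(n);k,d=K(i)
    return cv2.projectPoints((np.atleast_2d(P)-i['eye'])@M,np.zeros(3),np.zeros(3),k,d)[0].reshape(-1,2)
E
python3 - <<'E'
from h import *
np.set_printoptions(precision=4,suppress=True)
f=lambda l:[[245+x/5,160+y/5] for x,y in l]
g=lambda l:[[340+(x-255)/3.6,160+y/3.6] for x,y in l]
b=to_w('top',f([(156,84),(80,441)]),.036); d=b[0]-b[1]
print('barrel',b.mean(0),np.linalg.norm(d),np.degrees(np.arctan2(d[1],d[0])))
c=to_w('top',g([(281,107),(541,44),(597,268),(338,334)]),.012)
print('plate',c.mean(0)); 
for p,q in((0,1),(3,2),(3,0),(2,1)):
    d=c[p]-c[q];print(np.linalg.norm(d),np.degrees(np.arctan2(d[1],d[0])))
t=to_w('top',g([(359,155),(382,243),(517,116),(540,204)]),.056);d=t[0]+t[1]-t[2]-t[3]
print('blocks',t.mean(0),np.linalg.norm(d)/2,np.degrees(np.arctan2(d[1],d[0])))
pin=to_w('top',g([(496,83)]),.09);pv=to_w('top',g([(559,240)]),.091);kn=to_w('top',g([(752,165)]),.126)
print(pin,pv,kn,np.linalg.norm((kn-pv)[0,:2]))
th=np.arctan2(d[1],d[0]);u=np.array([np.cos(th),np.sin(th)]);v=np.array([-u[1],u[0]]);s=t.mean(0)[:2]
print('pin exp',s-.036*u-.047*v,'piv exp',s-.05*u+.055*v)
# side reprojections
m=b.mean(0);print('side seat',proj('side',[s[0],s[1],.056]),'barrel ends',proj('side',b))
E
python3 - <<'E'
import cv2
a=cv2.imread('pics/side0.png')
cv2.imwrite('pics/crop2.png',cv2.resize(a[140:320,250:360],None,fx=3.3,fy=3.3,interpolation=cv2.INTER_CUBIC))
E
```

```text
barrel [0.5534 0.1078 0.036 ] 0.1629559589043909 -11.98293167723604
plate [ 0.5552 -0.1683  0.012 ]
0.17034268243874323 103.49424630634567
0.1689389149200995 103.86867103681713
0.14758681722290073 -166.60649629993898
0.14649207419715402 -167.1577136828342
blocks [ 0.555  -0.1688  0.056 ] 0.10003330959907833 103.59813989902058
[[ 0.6087 -0.193   0.09  ]] [[ 0.5141 -0.2287  0.091 ]] [[ 0.5541 -0.3363  0.126 ]] 0.11480474829747332
pin exp [ 0.6092 -0.1927] piv exp [ 0.5133 -0.2303]
side seat [[317.0917 203.2785]] barrel ends [[266.3517 279.3065]
 [329.8214 300.3593]]
```

View pics/crop2.png

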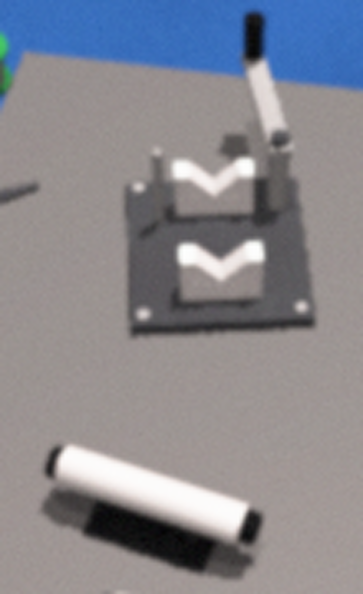

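The fits agree: plate, blocks, pin and pivot are all within about 1.5 mm, and the side view matches to 2 px. The seat is at (0.555, -0.1688) with its V at 103.6°. The barrel is at (0.554, 0.108) with a 168° heading.

```bash
cat >> h.py <<'E'
np.set_printoptions(precision=4,suppress=True)
def plan(p,head):
    """tool-axis turn (units of 8deg, done first) to point down with tool x at head, then shift in tool axes after it"""
    o=robot.get_obs();q=o['tool_rot'];A=R.from_quat([q[1],q[2],q[3],q[0]]);h=np.radians(head)
    B=R.from_matrix(np.array([[np.cos(h),np.sin(h),0],[np.sin(h),-np.cos(h),0],[0,0,-1]]))
    print('t',o['time'],'at',np.array(o['ee_pos']),'w',o['grip_width'],'f',np.array(o['wrist_force']))
    print('turn',(A.inv()*B).as_rotvec(degrees=True)/8,'shift',B.inv().apply(np.array(p)-o['ee_pos']))
E
python3 -c "
from h import *
plan([.5540,.1078,.12],168)"
```

```text
t 0.1 at [0.1706 0.6007 0.2306] w 0.9950737762769435 f [-0.5647  0.5709  0.5303]
turn [-0.0103 -0.0006 -0.4828] shift [-0.4775 -0.4024  0.1106]
```

carry_out(series=[{"fingers":1,"travel":[0,0,0],"rotation":[-0.01,0,-0.483]},{"fingers":1,"travel":[-0.0318,-0.0268,0],"rotation":[0,0,0]},{"fingers":1,"travel":[-0.0318,-0.0268,0],"rotation":[0,0,0]},{"fingers":1,"travel":[-0.0318,-0.0268,0],"rotation":[0,0,0]},{"fingers":1,"travel":[-0.0318,-0.0268,0],"rotation":[0,0,0]}])

```text
time: 0.72
ee_pos: [0.2734, 0.4686, 0.2309]
tool_rot: [-0.0, 0.104, 0.995, 0.0]
wrist_force: [-0.8, 0.5, 0.2]
grip_width: 0.997
finger_force: 0.0
```

carry_out(series=[{"fingers":1,"travel":[-0.0318,-0.0268,0],"rotation":[0,0,0]},{"fingers":1,"travel":[-0.0318,-0.0268,0],"rotation":[0,0,0]},{"fingers":1,"travel":[-0.0318,-0.0268,0],"rotation":[0,0,0]},{"fingers":1,"travel":[-0.0318,-0.0268,0],"rotation":[0,0,0]},{"fingers":1,"travel":[-0.0318,-0.0268,0],"rotation":[0,0,0]}])

```text
time: 1.35
ee_pos: [0.4011, 0.3045, 0.2308]
tool_rot: [-0.0, 0.104, 0.995, 0.001]
wrist_force: [0.8, 0.2, -1.0]
grip_width: 1.001
finger_force: 0.0
```

carry_out(series=[{"fingers":1,"travel":[-0.0318,-0.0268,0],"rotation":[0,0,0]},{"fingers":1,"travel":[-0.0318,-0.0268,0],"rotation":[0,0,0]},{"fingers":1,"travel":[-0.0318,-0.0268,0],"rotation":[0,0,0]},{"fingers":1,"travel":[-0.0318,-0.0268,0.02],"rotation":[0,0,0]},{"fingers":1,"travel":[-0.0318,-0.0268,0.03],"rotation":[0,0,0]}])

```text
time: 1.98
ee_pos: [0.5296, 0.1408, 0.1809]
tool_rot: [0.001, 0.104, 0.995, 0.001]
wrist_force: [0.2, 0.1, -0.1]
grip_width: 1.0
finger_force: 0.0
```

```bash
python3 -c "
from h import *
cv2.imwrite('pics/side1.png',cv2.resize(robot.get_image('side')[190:370,180:420,::-1],None,fx=3,fy=3,interpolation=cv2.INTER_CUBIC))
plan([.5540,.1078,.015],168)
print(proj('side',[[.554,.1078,.036]]))"
```

```text
t 2.025 at [0.5299 0.1372 0.1768] w 0.9968445248876231 f [ 1.0912 -2.0132 -1.9956]
turn [-0.0084 -0.0098 -0.0085] shift [-0.0296 -0.0237  0.1618]
[[297.2792 289.6155]]
```

View pics/side1.png

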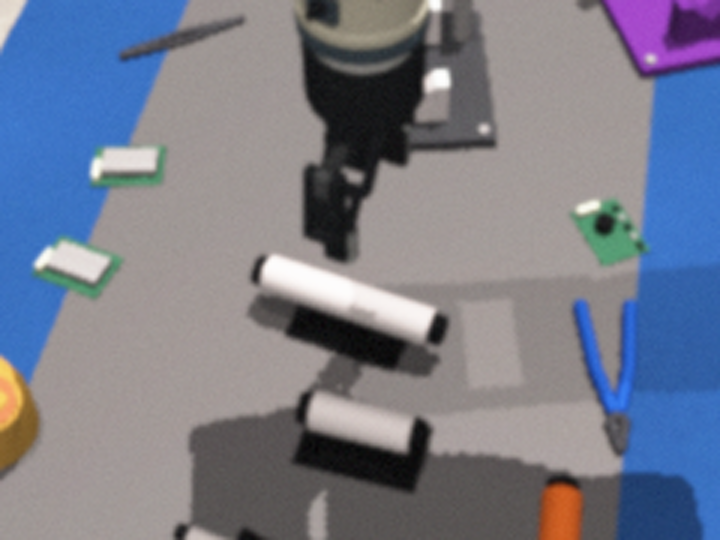

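The barrel is undisturbed. Its caps are at crop (262,271) and (438,328), so its centre is (296.7,289.8) px against (297.3,289.6) predicted. I'll go above it and settle.

carry_out(series=[{"fingers":1,"travel":[-0.0296,-0.0237,0.03],"rotation":[0,0,0]},{"fingers":1,"travel":[0,0,0.03],"rotation":[0,0,0]},{"fingers":1,"travel":[0,0,0],"rotation":[0,0,0]},{"fingers":1,"travel":[0,0,0],"rotation":[0,0,0]}])

```text
time: 2.52
ee_pos: [0.5525, 0.1128, 0.1214]
tool_rot: [0.0, 0.104, 0.995, 0.001]
wrist_force: [0.4, -0.2, 0.9]
grip_width: 1.002
finger_force: 0.0
```

```bash
python3 -c "
from h import *
plan([.5540,.1078,.015],168)"
```

```text
t 2.525 at [0.5525 0.1128 0.1214] w 1.001676627140866 f [ 0.4421 -0.2092  0.9294]
turn [0.0109 0.002  0.0034] shift [-0.0025 -0.0046  0.1064]
```

carry_out(series=[{"fingers":1,"travel":[-0.0025,-0.0046,0.03],"rotation":[0,0,0]},{"fingers":1,"travel":[0,0,0.03],"rotation":[0,0,0]},{"fingers":1,"travel":[0,0,0.025],"rotation":[0,0,0]},{"fingers":1,"travel":[0,0,0.0215],"rotation":[0,0,0]},{"fingers":1,"travel":[0,0,0],"rotation":[0,0,0]}])

```text
time: 3.15
ee_pos: [0.5536, 0.1081, 0.0144]
tool_rot: [-0.0, 0.104, 0.995, 0.001]
wrist_force: [-1.2, -0.6, 0.9]
grip_width: 1.001
finger_force: 0.0
```

carry_out(series=[{"fingers":-1,"travel":[0,0,0],"rotation":[0,0,0]},{"fingers":-1,"travel":[0,0,0],"rotation":[0,0,0]},{"fingers":-1,"travel":[0,0,0],"rotation":[0,0,0]},{"fingers":-1,"travel":[0,0,0],"rotation":[0,0,0]},{"fingers":-1,"travel":[0,0,0],"rotation":[0,0,0]}])

```text
time: 3.78
ee_pos: [0.5548, 0.1083, 0.0153]
tool_rot: [0.001, 0.105, 0.995, 0.001]
wrist_force: [-0.5, 3.6, 4.9]
grip_width: 0.337
finger_force: 58.7
```

carry_out(series=[{"fingers":-1,"travel":[0,0,0],"rotation":[0,0,0]},{"fingers":-1,"travel":[0,0,0],"rotation":[0,0,0]},{"fingers":-1,"travel":[0,0,0],"rotation":[0,0,0]}])

```text
time: 4.15
ee_pos: [0.5548, 0.1083, 0.0153]
tool_rot: [0.001, 0.105, 0.995, 0.001]
wrist_force: [-0.5, 4.0, 6.0]
grip_width: 0.335
finger_force: 58.7
```

Gripped at width 0.335. Lift, then turn.

carry_out(series=[{"fingers":-1,"travel":[0,0,-0.01],"rotation":[0,0,0]},{"fingers":-1,"travel":[0,0,-0.025],"rotation":[0,0,0]},{"fingers":-1,"travel":[0,0,-0.03],"rotation":[0,0,0]},{"fingers":-1,"travel":[0,0,-0.03],"rotation":[0,0,0]},{"fingers":-1,"travel":[0,0,-0.025],"rotation":[0,0,0.4]}])

```text
time: 4.78
ee_pos: [0.5536, 0.1072, 0.1358]
tool_rot: [0.0, 0.133, 0.991, 0.001]
wrist_force: [0.0, -0.4, -3.5]
grip_width: 0.333
finger_force: 59.4
```

carry_out(series=[{"fingers":-1,"travel":[0,0,0],"rotation":[0,0,0.8]},{"fingers":-1,"travel":[0,0,0],"rotation":[0,0,0.9]},{"fingers":-1,"travel":[0,0,0],"rotation":[0,0,0.9]},{"fingers":-1,"travel":[0,0,0],"rotation":[0,0,0.9]},{"fingers":-1,"travel":[0,0,0],"rotation":[0,0,0.9]}])

```text
time: 5.4
ee_pos: [0.5533, 0.1072, 0.1345]
tool_rot: [-0.0, 0.428, 0.904, 0.0]
wrist_force: [0.1, -0.3, -2.5]
grip_width: 0.337
finger_force: 59.4
```

carry_out(series=[{"fingers":-1,"travel":[0,0,0],"rotation":[0,0,0.9]},{"fingers":-1,"travel":[0,0,0],"rotation":[0,0,0.9]},{"fingers":-1,"travel":[0,0,0],"rotation":[0,0,0.9]},{"fingers":-1,"travel":[0,0,0],"rotation":[0,0,0.5]},{"fingers":-1,"travel":[0,0,0],"rotation":[0,0,0]}])

```text
time: 6.02
ee_pos: [0.5534, 0.1072, 0.1345]
tool_rot: [-0.0, 0.615, 0.788, 0.0]
wrist_force: [0.7, 0.1, -2.3]
grip_width: 0.334
finger_force: 59.4
```

```bash
python3 -c "
from h import *
plan([.5550,-.1688,.13],103.6)"
```

```text
t 6.025 at [0.5534 0.1072 0.1345] w 0.33382569643059906 f [ 0.6553  0.1168 -2.328 ]
turn [ 0.0006 -0.0083  0.0547] shift [-0.2686 -0.0634  0.0045]
```

carry_out(series=[{"fingers":-1,"travel":[0,0,0],"rotation":[0,0,0.055]},{"fingers":-1,"travel":[-0.03,-0.007,0],"rotation":[0,0,0]},{"fingers":-1,"travel":[-0.04,-0.0095,0],"rotation":[0,0,0]},{"fingers":-1,"travel":[-0.04,-0.0095,0],"rotation":[0,0,0]},{"fingers":-1,"travel":[-0.04,-0.0095,0],"rotation":[0,0,0]}])

```text
time: 6.65
ee_pos: [0.5543, -0.048, 0.1342]
tool_rot: [-0.0, 0.618, 0.786, 0.001]
wrist_force: [-0.3, 0.9, -3.1]
grip_width: 0.331
finger_force: 59.4
```

carry_out(series=[{"fingers":-1,"travel":[-0.04,-0.0095,0],"rotation":[0,0,0]},{"fingers":-1,"travel":[-0.04,-0.0095,0],"rotation":[0,0,0]},{"fingers":-1,"travel":[-0.0386,-0.0089,0],"rotation":[0,0,0]},{"fingers":-1,"travel":[0,0,0],"rotation":[0,0,0]},{"fingers":-1,"travel":[0,0,0],"rotation":[0,0,0]}])

```text
time: 7.28
ee_pos: [0.5548, -0.1682, 0.1338]
tool_rot: [-0.001, 0.619, 0.786, 0.001]
wrist_force: [-0.5, 0.2, -3.4]
grip_width: 0.334
finger_force: 59.4
```

```bash
python3 -c "
from h import *
a=robot.get_image('side');b=robot.get_image('top')
z=lambda c:cv2.resize(c[:,:,::-1],None,fx=4,fy=4,interpolation=cv2.INTER_CUBIC)
cv2.imwrite('pics/both2.png',np.hstack([z(a[130:260,270:365]),z(b[150:280,335:440])]))
plan([.5550,-.1688,.037],103.6)
u=np.array([np.cos(np.radians(103.6)),np.sin(np.radians(103.6)),0])
for n in('side','top'): print(proj(n,[robot.get_obs()['ee_pos']+[0,0,.021]+k*.08*u for k in(-1,0,1)]))
"
```

```text
t 7.375 at [ 0.555  -0.1675  0.1338] w 0.33089590182057177 f [ 0.1969  0.487  -2.2408]
turn [ 0.001  -0.0122  0.0039] shift [-0.0012 -0.0002  0.0968]
[[315.1832 156.047 ]
 [317.1018 175.6021]
 [319.2004 196.9923]]
[[437.564  194.6036]
 [399.9064 203.88  ]
 [361.9608 213.236 ]]
```

View pics/both2.png

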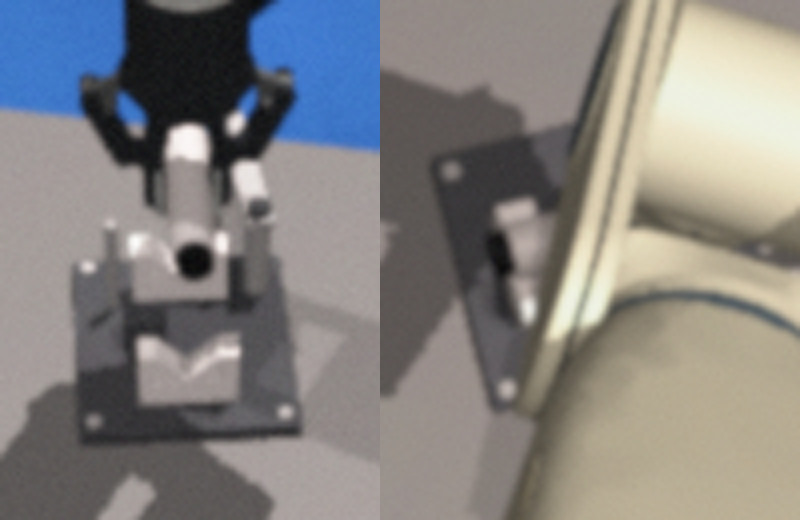

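The side view shows the near cap at crop (196,261), in line with the V at (190,360). The top view shows the cap end at (362.5,214) against (362,213) predicted, so the barrel is centred to about 1 mm. Descend.

carry_out(series=[{"fingers":-1,"travel":[0,0,0.02],"rotation":[0,0,0]},{"fingers":-1,"travel":[0,0,0.03],"rotation":[0,0,0]},{"fingers":-1,"travel":[0,0,0.025],"rotation":[0,0,0]},{"fingers":-1,"travel":[0,0,0.015],"rotation":[0,0,0]},{"fingers":-1,"travel":[0,0,0],"rotation":[0,0,0]}])

```text
time: 8.0
ee_pos: [0.5546, -0.1676, 0.0431]
tool_rot: [-0.001, 0.618, 0.786, 0.0]
wrist_force: [0.2, -0.5, -2.3]
grip_width: 0.332
finger_force: 59.5
```

carry_out(series=[{"fingers":-1,"travel":[0,0,0.002],"rotation":[0,0,0]},{"fingers":-1,"travel":[0,0,0.002],"rotation":[0,0,0]},{"fingers":-1,"travel":[0,0,0],"rotation":[0,0,0]}])

```text
time: 8.38
ee_pos: [0.5554, -0.1685, 0.0404]
tool_rot: [0.0, 0.619, 0.786, 0.001]
wrist_force: [0.1, -0.0, -3.3]
grip_width: 0.335
finger_force: 59.5
```

carry_out(series=[{"fingers":-1,"travel":[0,0,0.0015],"rotation":[0,0,0]},{"fingers":-1,"travel":[0,0,0.0015],"rotation":[0,0,0]},{"fingers":-1,"travel":[0,0,0],"rotation":[0,0,0]}])

```text
time: 8.75
ee_pos: [0.5557, -0.1685, 0.0371]
tool_rot: [0.0, 0.619, 0.786, 0.001]
wrist_force: [0.9, 0.3, -0.9]
grip_width: 0.333
finger_force: 59.8
```

carry_out(series=[{"fingers":-1,"travel":[0,0,0.001],"rotation":[0,0,0]},{"fingers":-1,"travel":[0,0,0],"rotation":[0,0,0]}])

```text
time: 9.0
ee_pos: [0.5562, -0.1686, 0.0365]
tool_rot: [0.001, 0.619, 0.786, 0.001]
wrist_force: [3.4, 1.5, 3.3]
grip_width: 0.333
finger_force: 60.2
```

Contact with the near V flank. I'll ease over and finish lowering.

carry_out(series=[{"fingers":-1,"travel":[0,0.0008,0.0005],"rotation":[0,0,0]},{"fingers":-1,"travel":[0,0,0],"rotation":[0,0,0]}])

```text
time: 9.25
ee_pos: [0.5568, -0.1684, 0.0359]
tool_rot: [0.0, 0.619, 0.786, 0.001]
wrist_force: [2.3, 1.0, 6.1]
grip_width: 0.333
finger_force: 60.3
```

carry_out(series=[{"fingers":-1,"travel":[0,0.0003,0.0005],"rotation":[0,0,0]},{"fingers":-1,"travel":[0,0,0],"rotation":[0,0,0]}])

```text
time: 9.5
ee_pos: [0.5572, -0.1684, 0.0355]
tool_rot: [0.001, 0.619, 0.786, 0.001]
wrist_force: [2.6, 1.4, 5.1]
grip_width: 0.334
finger_force: 60.4
```

carry_out(series=[{"fingers":-1,"travel":[0,0.0008,0.0008],"rotation":[0,0,0]},{"fingers":-1,"travel":[0,0,0],"rotation":[0,0,0]}])

```text
time: 9.75
ee_pos: [0.5574, -0.1683, 0.0352]
tool_rot: [0.0, 0.619, 0.786, 0.001]
wrist_force: [-1.3, -0.3, 13.0]
grip_width: 0.335
finger_force: 61.2
```

carry_out(series=[{"fingers":-1,"travel":[0,0.0004,0.0006],"rotation":[0,0,0]},{"fingers":-1,"travel":[0,0,0],"rotation":[0,0,0]}])

```text
time: 10.0
ee_pos: [0.5575, -0.1683, 0.0351]
tool_rot: [-0.0, 0.619, 0.786, 0.0]
wrist_force: [-3.0, -0.4, 19.8]
grip_width: 0.333
finger_force: 61.9
```

```bash
python3 -c "
from h import *
a=robot.get_image('side')
cv2.imwrite('pics/side3.png',cv2.resize(a[140:260,260:380,::-1],None,fx=5,fy=5,interpolation=cv2.INTER_CUBIC))
plan([.5550,-.1688,.0353],103.6);print(robot.get_obs()['torque'])
u=np.array([np.cos(np.radians(103.6)),np.sin(np.radians(103.6)),0])
print((proj('side',[np.array([.555,-.1688,.056])+k*u for k in(-.08,.08,.07)])-[260,140])*5)
"
```

```text
t 10.05 at [ 0.5575 -0.1683  0.0351] w 0.3325231524928047 f [-3.6339  0.4054 20.488 ]
turn [ 0.0048 -0.0044 -0.0027] shift [ 0.0001 -0.0025 -0.0002]
[0.02   0.6152 0.078 ]
[[276.4513 218.5081]
 [295.3596 422.8659]
 [294.0811 409.0494]]
```

View pics/side3.png

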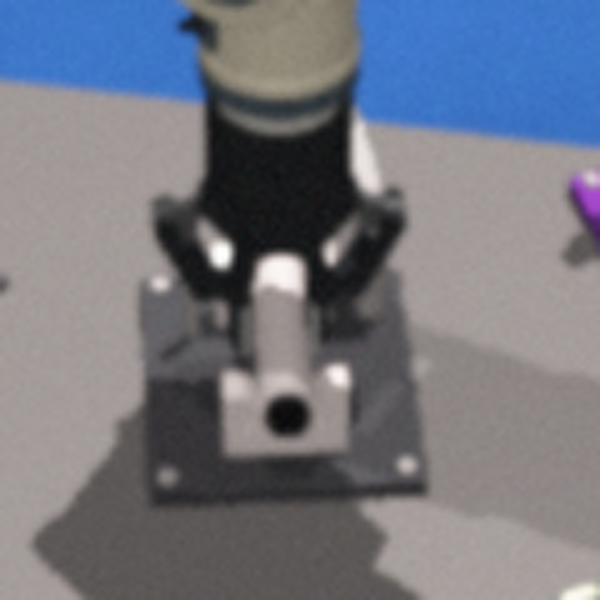

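The barrel is seated: z matches and the contact is firm. I'll relieve the pressure, release and rise.

carry_out(series=[{"fingers":-1,"travel":[0,0,-0.0008],"rotation":[0,0,0]},{"fingers":0.0,"travel":[0,0,0],"rotation":[0,0,0]},{"fingers":0.6,"travel":[0,0,0],"rotation":[0,0,0]},{"fingers":0.8,"travel":[0,0,0],"rotation":[0,0,0]},{"fingers":0.8,"travel":[0,0,0],"rotation":[0,0,0]}])

```text
time: 10.68
ee_pos: [0.5572, -0.1678, 0.034]
tool_rot: [-0.001, 0.619, 0.786, 0.001]
wrist_force: [-0.4, 0.4, 0.2]
grip_width: 0.898
finger_force: 0.0
```

carry_out(series=[{"fingers":0.8,"travel":[0,0,0],"rotation":[0,0,0]},{"fingers":0.8,"travel":[0,0,-0.015],"rotation":[0,0,0]},{"fingers":0.8,"travel":[0,0,-0.03],"rotation":[0,0,0]},{"fingers":0.8,"travel":[0,0,-0.04],"rotation":[0,0,0]},{"fingers":0.8,"travel":[0,0,-0.04],"rotation":[0,0,0]}])

```text
time: 11.3
ee_pos: [0.5574, -0.168, 0.1615]
tool_rot: [-0.0, 0.619, 0.786, 0.001]
wrist_force: [1.1, -1.2, -0.4]
grip_width: 0.904
finger_force: 0.0
```

carry_out(series=[{"fingers":-1,"travel":[0.04,0,-0.03],"rotation":[0,0,0]},{"fingers":-1,"travel":[0.04,0,0],"rotation":[0,0,0]},{"fingers":-1,"travel":[0.045,-0.02,0],"rotation":[0,0,0]},{"fingers":-1,"travel":[0.045,-0.02,0],"rotation":[0,0,0]},{"fingers":-1,"travel":[0.045,-0.02,0],"rotation":[0,0,0]}])

```text
time: 11.92
ee_pos: [0.4478, 0.028, 0.1906]
tool_rot: [0.0, 0.619, 0.786, 0.001]
wrist_force: [1.6, 1.2, 0.2]
grip_width: -0.001
finger_force: 0.0
```

```bash
python3 -c "
from h import *
a=robot.get_image('side');b=robot.get_image('top')
z=lambda c:cv2.resize(c[:,:,::-1],None,fx=4,fy=4,interpolation=cv2.INTER_CUBIC)
cv2.imwrite('pics/both4.png',np.hstack([z(a[130:250,280:355]),z(b[160:280,335:455])]))
o=robot.get_obs();print(o['time'],o['ee_pos'],o['grip_width'])
"
```

```text
12.025 [0.4453 0.0292 0.1901] 0.0055213910897226595
```

View pics/both4.png

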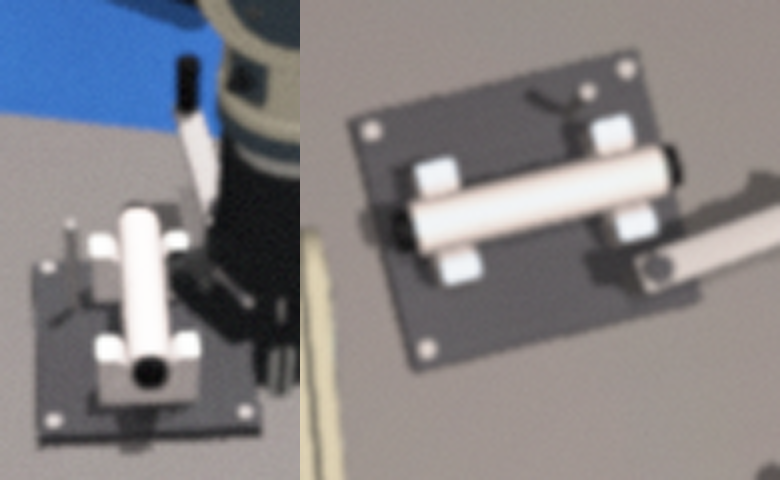

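The top view shows the barrel across both blocks. Its ends are at crop (393,232) and (682,164), midpoint (537.5,198), against a block midpoint of (536,200), so it is centred to under 1 mm. In the side view it sits down in both Vs. Next I'll turn the shut gripper and go behind the knob.

carry_out(series=[{"fingers":-1,"travel":[0,0,-0.01],"rotation":[0,0,0.94]},{"fingers":-1,"travel":[0,0,0],"rotation":[0,0,0.94]},{"fingers":-1,"travel":[0,0,0],"rotation":[0,0,0.94]},{"fingers":-1,"travel":[0,0,0],"rotation":[0,0,0.94]},{"fingers":-1,"travel":[0,0,0],"rotation":[0,0,0.94]}])

```text
time: 12.65
ee_pos: [0.4493, 0.0264, 0.2005]
tool_rot: [-0.0, 0.84, 0.543, 0.001]
wrist_force: [-1.1, 0.6, -0.5]
grip_width: 0.003
finger_force: 0.0
```

carry_out(series=[{"fingers":-1,"travel":[0,0,0],"rotation":[0,0,0.94]},{"fingers":-1,"travel":[0,0,0],"rotation":[0,0,0.94]},{"fingers":-1,"travel":[0,0,0],"rotation":[0,0,0.94]},{"fingers":-1,"travel":[0,0,0],"rotation":[0,0,0.94]},{"fingers":-1,"travel":[0,0,0],"rotation":[0,0,0.94]}])

```text
time: 13.28
ee_pos: [0.4494, 0.0264, 0.2005]
tool_rot: [-0.0, 0.97, 0.243, 0.001]
wrist_force: [0.2, -0.2, 0.7]
grip_width: 0.001
finger_force: 0.0
```

carry_out(series=[{"fingers":-1,"travel":[0,0,0],"rotation":[0,0,0.94]},{"fingers":-1,"travel":[0,0,0],"rotation":[0,0,0]},{"fingers":-1,"travel":[0,0,0],"rotation":[0,0,0]}])

```text
time: 13.65
ee_pos: [0.449, 0.0266, 0.2]
tool_rot: [-0.001, 0.983, 0.182, 0.001]
wrist_force: [-0.3, 0.5, -0.7]
grip_width: 0.006
finger_force: 0.0
```

```bash
python3 -c "
from h import *
plan([.5214,-.3487,.2],20.8)
"
```

```text
t 13.65 at [0.449  0.0266 0.2   ] w 0.005907670545699269 f [-0.272   0.4559 -0.7116]
turn [-0.0061 -0.0105  0.022 ] shift [-0.0656  0.3766 -0.    ]
```

carry_out(series=[{"fingers":-1,"travel":[-0.0073,0.0418,0],"rotation":[0,0,0.022]},{"fingers":-1,"travel":[-0.0073,0.0418,0],"rotation":[0,0,0]},{"fingers":-1,"travel":[-0.0073,0.0418,0],"rotation":[0,0,0]},{"fingers":-1,"travel":[-0.0073,0.0418,0],"rotation":[0,0,0]},{"fingers":-1,"travel":[-0.0073,0.0418,0],"rotation":[0,0,0]}])

```text
time: 14.28
ee_pos: [0.4886, -0.1831, 0.1995]
tool_rot: [-0.001, 0.984, 0.18, 0.0]
wrist_force: [0.8, 0.4, -0.5]
grip_width: 0.0
finger_force: 0.0
```

carry_out(series=[{"fingers":-1,"travel":[-0.0073,0.0418,0],"rotation":[0,0,0]},{"fingers":-1,"travel":[-0.0073,0.0418,0],"rotation":[0,0,0]},{"fingers":-1,"travel":[-0.0073,0.0418,0],"rotation":[0,0,0]},{"fingers":-1,"travel":[-0.0073,0.0418,0],"rotation":[0,0,0]},{"fingers":-1,"travel":[0,0,0],"rotation":[0,0,0]}])

```text
time: 14.9
ee_pos: [0.5204, -0.3511, 0.199]
tool_rot: [-0.0, 0.984, 0.179, 0.001]
wrist_force: [0.4, 0.6, 0.0]
grip_width: 0.0
finger_force: 0.0
```

```bash
python3 -c "
from h import *
a=robot.get_image('side')
cv2.imwrite('pics/side5.png',cv2.resize(a[90:240,250:400,::-1],None,fx=4,fy=4,interpolation=cv2.INTER_CUBIC))
plan([.5214,-.3487,.097],20.8)
print((proj('side',[[.5541,-.3363,.126],[.5214,-.3487,.126]])-[250,90])*4)
"
```

```text
t 14.95 at [ 0.5198 -0.3494  0.1988] w -0.001259334521831158 f [-0.1279  0.4196 -0.802 ]
turn [-0.0104 -0.0046 -0.0194] shift [ 0.0017 -0.0001  0.1018]
[[310.5058 220.8196]
 [358.5494 215.3957]]
```

View pics/side5.png

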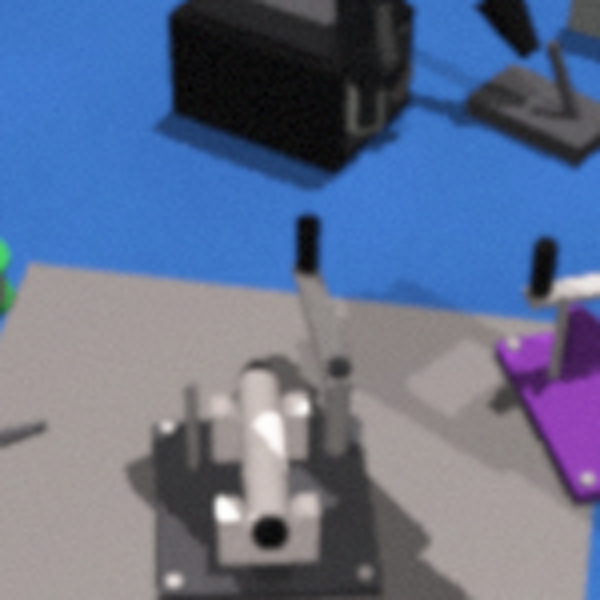

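The knob top is at crop (308,218) against (310,221) predicted. The fingers are at about (365,130), behind and clear of it. Descend and approach.

carry_out(series=[{"fingers":-1,"travel":[0,0,0.03],"rotation":[0,0,0]},{"fingers":-1,"travel":[0,0,0.04],"rotation":[0,0,0]},{"fingers":-1,"travel":[0,0,0.03],"rotation":[0,0,0]},{"fingers":-1,"travel":[0.004,0,0],"rotation":[0,0,0]},{"fingers":-1,"travel":[0.004,0,0],"rotation":[0,0,0]}])

```text
time: 15.58
ee_pos: [0.5285, -0.345, 0.1003]
tool_rot: [-0.0, 0.984, 0.18, 0.001]
wrist_force: [0.3, 0.5, 1.3]
grip_width: 0.003
finger_force: 0.0
```

carry_out(series=[{"fingers":-1,"travel":[0.004,0,0],"rotation":[0,0,0]},{"fingers":-1,"travel":[0.004,0,0],"rotation":[0,0,0]},{"fingers":-1,"travel":[0,0,0],"rotation":[0,0,0]}])

```text
time: 15.95
ee_pos: [0.5357, -0.3426, 0.0997]
tool_rot: [-0.0, 0.984, 0.18, 0.001]
wrist_force: [0.3, 0.2, -1.0]
grip_width: 0.001
finger_force: 0.0
```

carry_out(series=[{"fingers":-1,"travel":[0.0081,0.0012,0],"rotation":[0,0,-0.5]},{"fingers":-1,"travel":[0.0081,0.0012,0],"rotation":[0,0,-0.5]},{"fingers":-1,"travel":[0.0081,0.0012,0],"rotation":[0,0,-0.5]},{"fingers":-1,"travel":[0.0081,0.0012,0],"rotation":[0,0,-0.5]}])

```text
time: 16.45
ee_pos: [0.5661, -0.3324, 0.0992]
tool_rot: [-0.001, 0.949, 0.316, 0.0]
wrist_force: [-0.9, -0.4, 0.4]
grip_width: 0.002
finger_force: 0.3
```

```bash
cat >> h.py <<'E'
def swing():
    o=robot.get_obs();q=o['tool_rot'];M=R.from_quat([q[1],q[2],q[3],q[0]]).as_matrix()
    r=o['ee_pos']-np.array([.5143,-.2297,.097]);print('t',o['time'],'heading',np.degrees(np.arctan2(M[1,0],M[0,0])),'rel tool',M.T@r,'f tool',M.T@o['wrist_force'])
E
python3 -c "
from h import *
swing()"
```

```text
t 16.45 heading 36.78926746791605 rel tool [-0.02    0.1133 -0.0024] f tool [-0.9307 -0.1761 -0.3736]
```

carry_out(series=[{"fingers":-1,"travel":[0.0081,0.0012,0],"rotation":[0,0,-0.5]},{"fingers":-1,"travel":[0.0081,0.0012,0],"rotation":[0,0,-0.5]},{"fingers":-1,"travel":[0.0081,0.0012,0],"rotation":[0,0,-0.5]},{"fingers":-1,"travel":[0.0081,0.0012,0],"rotation":[0,0,-0.5]},{"fingers":-1,"travel":[0.0081,0.0012,0],"rotation":[0,0,-0.5]}])

```text
time: 17.08
ee_pos: [0.5989, -0.3082, 0.0992]
tool_rot: [-0.001, 0.88, 0.476, 0.0]
wrist_force: [-1.2, -0.2, 1.1]
grip_width: 0.002
finger_force: 0.3
```

carry_out(series=[{"fingers":-1,"travel":[0.0081,0.0012,0],"rotation":[0,0,-0.5]},{"fingers":-1,"travel":[0.0081,0.0012,0],"rotation":[0,0,-0.5]},{"fingers":-1,"travel":[0.0081,0.0012,0],"rotation":[0,0,-0.5]},{"fingers":-1,"travel":[0.0081,0.0012,0],"rotation":[0,0,-0.5]},{"fingers":-1,"travel":[0.0081,0.0012,0],"rotation":[0,0,-0.5]}])

```text
time: 17.7
ee_pos: [0.6214, -0.2743, 0.0992]
tool_rot: [-0.001, 0.784, 0.621, 0.0]
wrist_force: [-0.2, -0.2, -0.4]
grip_width: -0.004
finger_force: 0.3
```

```bash
python3 -c "
from h import *
swing()"
```

```text
t 17.7 heading 76.79235648245712 rel tool [-0.0189  0.1145 -0.0023] f tool [-0.1982 -0.1399  0.4173]
```

carry_out(series=[{"fingers":-1,"travel":[0.0081,0.0012,0],"rotation":[0,0,-0.5]},{"fingers":-1,"travel":[0.0081,0.0012,0],"rotation":[0,0,-0.5]},{"fingers":-1,"travel":[0.0081,0.0012,0],"rotation":[0,0,-0.5]},{"fingers":-1,"travel":[0.0081,0.0012,0],"rotation":[0,0,-0.5]},{"fingers":-1,"travel":[0.0081,0.0012,0],"rotation":[0,0,-0.5]}])

```text
time: 18.32
ee_pos: [0.6312, -0.2347, 0.0993]
tool_rot: [-0.0, 0.664, 0.748, 0.001]
wrist_force: [-0.2, -0.9, -0.0]
grip_width: 0.001
finger_force: 0.3
```

carry_out(series=[{"fingers":-1,"travel":[0.004,0.0006,0],"rotation":[0,0,-0.25]},{"fingers":-1,"travel":[0.003,0.0004,0],"rotation":[0,0,-0.2]},{"fingers":-1,"travel":[0,0,0],"rotation":[0,0,0]}])

```text
time: 18.7
ee_pos: [0.6313, -0.2277, 0.0993]
tool_rot: [-0.0, 0.641, 0.767, 0.001]
wrist_force: [-0.7, -0.6, -0.9]
grip_width: -0.0
finger_force: 0.0
```

```bash
python3 -c "
from h import *
swing()"
```

```text
t 18.7 heading 100.25816427041534 rel tool [-0.0188  0.1155 -0.0023] f tool [-0.5051 -0.8241  0.9247]
```

Now push in small steps along tool x until the stop pushes back.

carry_out(series=[{"fingers":-1,"travel":[0.003,0,0],"rotation":[0,0,-0.2]},{"fingers":-1,"travel":[0.0025,0,0],"rotation":[0,0,-0.2]},{"fingers":-1,"travel":[0,0,0],"rotation":[0,0,0]}])

```text
time: 19.08
ee_pos: [0.6306, -0.223, 0.0994]
tool_rot: [0.0, 0.619, 0.786, 0.0]
wrist_force: [0.5, -4.3, -1.3]
grip_width: -0.003
finger_force: 2.2
```

carry_out(series=[{"fingers":-1,"travel":[0.001,0,0],"rotation":[0,0,0]},{"fingers":-1,"travel":[0.001,0,0],"rotation":[0,0,0]},{"fingers":-1,"travel":[0,0,0],"rotation":[0,0,0]}])

```text
time: 19.45
ee_pos: [0.6306, -0.2228, 0.0995]
tool_rot: [0.002, 0.619, 0.785, -0.0]
wrist_force: [2.2, -12.0, -3.6]
grip_width: -0.003
finger_force: 5.9
```

```bash
python3 -c "
from h import *
swing()"
```

```text
t 19.45 heading 103.49479687751237 rel tool [-0.0204  0.1147 -0.0022] f tool [-12.1873  -0.6303   3.6229]
```

It is on the hard stop: 12 N with no further motion. Back off straight, rise and look.

carry_out(series=[{"fingers":-1,"travel":[-0.003,0,0],"rotation":[0,0,0]},{"fingers":-1,"travel":[-0.015,0,0],"rotation":[0,0,0]},{"fingers":-1,"travel":[-0.025,0,0],"rotation":[0,0,0]},{"fingers":-1,"travel":[-0.01,0,-0.03],"rotation":[0,0,0]},{"fingers":-1,"travel":[0,0,-0.05],"rotation":[0,0,0]}])

```text
time: 20.08
ee_pos: [0.6412, -0.2739, 0.178]
tool_rot: [-0.002, 0.62, 0.785, 0.0]
wrist_force: [-0.4, -0.4, -0.1]
grip_width: 0.001
finger_force: 0.0
```

carry_out(series=[{"fingers":-1,"travel":[-0.04,0,-0.05],"rotation":[0,0,0]},{"fingers":-1,"travel":[-0.05,0,-0.03],"rotation":[0,0,0]},{"fingers":-1,"travel":[-0.05,0,0],"rotation":[0,0,0]},{"fingers":-1,"travel":[-0.03,0,0],"rotation":[0,0,0]},{"fingers":-1,"travel":[0,0,0],"rotation":[0,0,0]}])

```text
time: 20.7
ee_pos: [0.6809, -0.4402, 0.2571]
tool_rot: [-0.0, 0.621, 0.784, 0.001]
wrist_force: [-0.1, 0.9, -0.3]
grip_width: -0.0
finger_force: 0.0
```

```bash
python3 -c "
from h import *
a=robot.get_image('side');b=robot.get_image('top')
z=lambda c:cv2.resize(c[:,:,::-1],None,fx=4,fy=4,interpolation=cv2.INTER_CUBIC)
cv2.imwrite('pics/both6.png',np.hstack([z(a[120:250,280:360]),z(b[140:270,340:450])]))
o=robot.get_obs();print(o['time'],o['ee_pos'],o['wrist_force'])
"
```

```text
20.8 [ 0.681  -0.4372  0.2571] [ 0.4259  0.4258 -0.1192]
```

View pics/both6.png

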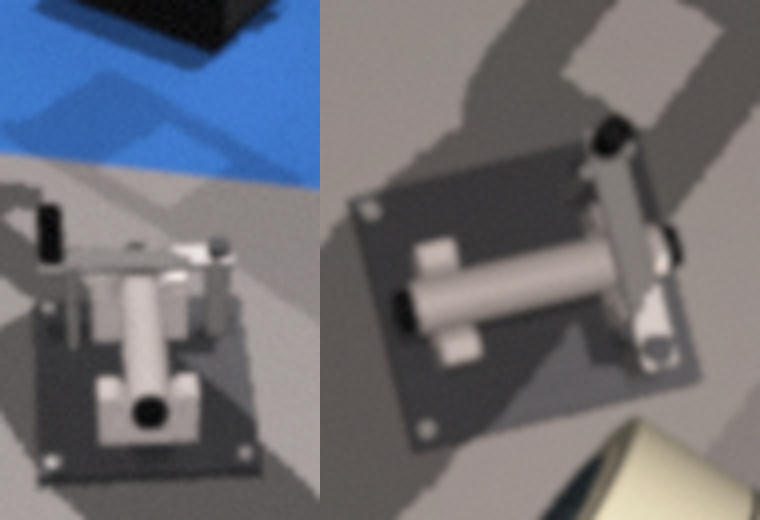

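The strap lies across the barrel against the pin: pivot (658,350) to knob (612,135) in the top view, at right angles to the barrel. The barrel is still seated, and the robot is clear. Handing in.

```bash
python3 -c "
from rig import robot
print(robot.finish_job())"
```

```text
the job is handed in; nothing more can be done
None
```

The big barrel lies seated and centred to within about 1 mm in the V-blocks, the clamp strap is home against its stop pin, and I handed the job in at about 21 s; no verdict was shown.

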